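# Make the polishing caddy ready to carry

## Robot

A 7-joint arm with a two-finger parallel gripper is mounted at the origin on the work surface. World frame = base frame: x ahead of the robot, y to its left, z up, the work surface at z = 0. Lengths are in m, angles in rad, forces in N, time in s.
With the tool pointing down it reaches from about 0.425 to 0.95 m from the base axis. Payload 16.7 kg.
Tool frame: the origin (TCP) lies between the finger pads; the fingertips stand ahead of it and the grasp point (between the pads) lies 3 mm ahead of it (manip.tcp_to_tips is the z of the fingertips in the tool frame, in m); z points along the fingers, y is the line along which they close (so a half turn about z gives the same grasp; the last joint's range is limited). The gripper opens to 94 mm and grips with 3 to 60 N. Pads are 16 mm wide; open, the fingers measure 119 mm over their backs; the gripper's body (75 mm by 177 mm) begins 78 mm behind the grasp point.
Start: joints at [1.119, 0.426, 0.074, 1.606, -0.034, 1.111, -0.067], TCP at [0.201, -0.644, 0.227] pointing down, gripper open.
Joint ranges: [-2.85, 2.85], [-0.5, 2.14], [-1.23, 1.37], [0.21, 2.46], [-1.02, 4.16], [0.16, 2.05], [-2.73, 2.73]. Speed limits (rad/s): [1.89, 1.89, 2.39, 2.39, 3.01, 3.01, 3.01].

## Interface

Orientations are given as a rotation vector (axis times angle).
In Python, from rig import manip, optics gives the robot as it stands.
- The arm moves only by the tool arm_command, never from a script. Its argument "motion" is a list of rows, each an object with "slide": the shift along the tool's x, y, z in mm, a list of three; "rot": the turn, a rotation vector about the tool's x, y, z in rad, a list of three; "grip": the closure, from -1 (fully open) to 1 (shut). A call has exactly 8 rows; each row is the pose to reach, as a shift and turn from the pose commanded when the call began, along the tool's axes at that moment; what a row does not reach only later rows make up. A row lasts 1/10 s, in which the tool goes at most 50 mm and 8.59 degrees, less where a joint would pass 70% of its speed; a pose out of reach is approached as far as the arm can. A call with a gripper value outside its range is refused whole. The fingers move at their own pace and stop on an object; the grip force is fixed at half the most. Time passes only in rows, so rows that repeat a pose let the fingers close, or fill a call up. It gives the time, the measured TCP pose, the force, the opening and the grip force at its end, in the units of the state.
- manip.state(): the state, without advancing time (a new reading comes with each control period).
- optics.grab_frame(name): name is "side" or "top" or "wrist"; returns the picture (480x640x3 uint8, red, green, blue); there is no depth.
- optics.camera_model(name): a dict with "vertical_fov" (degrees; the focal length in pixels is half the picture's height over the tangent of half this angle, whatever the lens; pixels are square), "cx", "cy" (the principal point, pixels), "xyz" and "rotation" of the camera in the world. Camera axes: x right, y up, looking along -z (the intrinsics and any distortion apply to the point x, -y, -z); pixel columns grow to the right and rows downward; lengths in m; the calibration is good to about 2 mm. The wrist camera is an equidistant fisheye: a pixel r from the principal point sees the ray r / f radians off the axis. A picture is of the moment at which its call begins: read the wrist's pose just before it. camera_model takes no time and is no camera call; for the wrist camera it gives the pose at the moment of the call.
- manip.sign_off(): hands the job in; it is judged then, once.
The state is a dict: "clock": time; "q": joint angles; "joint_velocities": joint speeds; "tau": joint torques, N m; "tool_pos": TCP position; "eef_rot": TCP orientation; "contact_force": force on the tool from outside, world axes, zero at the start; "wrist_torque": the same for the moment, N m; "grip_width": opening from 0.0 (shut) to 1.0 (fully open); "grip_force": force on a finger pad.
Only numpy, scipy, OpenCV 4.12 (cv2) and the standard library are available. Lean on these libraries where they do the work, as an engineer would, in place of code of your own. Each camera call takes 0.05 s, during which the arm holds its last target. There are 200 camera calls.

## Task

The pipe bowls left in the caddy are in the way: first clear every one of them out into the green tray. Then press the lid of every paste tin fully home and stand all the tins upright on the floor of the caddy's compartments. Last, swing the caddy's red carry handle up and over fully home to its end stop; throughout, do not disturb the oil bottle, the felt cone and the wax bar.

Things in the scene. Friction and masses are not known exactly. Their poses are not given: they have to be found in the camera images.
- caddy: low wooden caddy, fixed on the bench, 122 (x) x 218 (y) x 26 mm high; origin under its centre. Floor 6 mm thick, outer walls 6 mm thick; two partitions 4 mm thick, 20 mm high, along its x at y = -35 and +35 mm, make three compartments centred at y = -70, 0, +70 mm, each 110 (x) by 66 (y) mm inside
- handle (a joint): stiff carry handle: red bar along the caddy's y, 18 mm thick, 242 mm long, on two 130 mm steel arms outside the caddy's ends (y = -118, +118 mm), turning about the caddy's y through point hinge. 0 = folded down on the caddy's -x side (bar 128 mm before the hinge, 43 mm above the bench); grows swinging up and over; upright at 1.39; end stop 1.56 rad. Stays where left; 2 to 4 N at the bar
- bar (a point): middle of the red bar's axis; at joint value q it lies 130 mm from the hinge at (-130 cos(q+0.18), 0, +130 sin(q+0.18)) mm in the caddy's frame from point hinge
- hinge (a point): middle of the handle's hinge axis, 20 mm above the caddy's underside, at the caddy's centre
- tray: low green open tray, fixed on the bench, 230 (x) x 140 (y) x 20 mm high, walls and floor about 4 mm thick; origin under its centre
- mat: cork mat on which the tins stand at the start, fixed, 240 (x) x 150 (y) x 3 mm; origin under its centre
- bowl_a: unfinished dark red-brown wooden pipe bowl, 60 g: an upright cylinder 38 mm in diameter and 48 mm high, with a shank 20 mm wide and 20 mm high lying at its foot and reaching to 58 mm along its +x; origin under the cylinder's centre. May be absent
- tin_a: round aluminium polishing-paste tin with a buff label, about 165 g: body 50 mm in diameter, 50 mm high, with a black press-on lid (47 mm in diameter, flat top) above; top of the lid 70 mm above the underside as found (proud, a red neck showing), 62 mm when fully home; origin under its centre. May be absent
- lid_a (a joint): how far the lid of tin_a is pressed down, m: 0 = standing 8 mm proud, 0.008 = fully home; tight fit, moves at about 6 N and stays where it is
- bowl_b: unfinished dark red-brown wooden pipe bowl, 60 g: an upright cylinder 38 mm in diameter and 48 mm high, with a shank 20 mm wide and 20 mm high lying at its foot and reaching to 58 mm along its +x; origin under the cylinder's centre. May be absent
- tin_b: round aluminium polishing-paste tin with a buff label, about 165 g: body 50 mm in diameter, 50 mm high, with a black press-on lid (47 mm in diameter, flat top) above; top of the lid 70 mm above the underside as found (proud, a red neck showing), 62 mm when fully home; origin under its centre. May be absent
- lid_b (a joint): how far the lid of tin_b is pressed down, m: 0 = standing 8 mm proud, 0.008 = fully home; tight fit, moves at about 6 N and stays where it is
- bowl_c: unfinished dark red-brown wooden pipe bowl, 60 g: an upright cylinder 38 mm in diameter and 48 mm high, with a shank 20 mm wide and 20 mm high lying at its foot and reaching to 58 mm along its +x; origin under the cylinder's centre. May be absent
- tin_c: round aluminium polishing-paste tin with a buff label, about 165 g: body 50 mm in diameter, 50 mm high, with a black press-on lid (47 mm in diameter, flat top) above; top of the lid 70 mm above the underside as found (proud, a red neck showing), 62 mm when fully home; origin under its centre. May be absent
- lid_c (a joint): how far the lid of tin_c is pressed down, m: 0 = standing 8 mm proud, 0.008 = fully home; tight fit, moves at about 6 N and stays where it is
- oil: amber oil bottle, 48 mm in diameter, 85 mm high; bystander; origin under its centre
- cone: felt polishing cone, 52 mm in diameter at its foot, 55 mm high; bystander; origin under its centre
- wax: green bar of polishing wax, 50 (x) x 110 (y) x 28 mm; bystander; origin under its centre
Things that resemble listed ones, but are neither listed nor needed, are in the scene too. Leave any pink or purple look-alike of the bowl_b alone.

How it is judged:
By the outcome, as a careful person would: the job done as asked, in the order asked, and still so for the second after the job is handed in, with the robot touching nothing.
Of bowl_a, bowl_b, bowl_c only 2 to 3 are there at a start; the rules pass over those that are not, and their reading is None.
Of tin_a, tin_b, tin_c only 2 to 3 are there at a start; the rules pass over those that are not, and their reading is None.
At some moment in a run one of bowl_a, bowl_b, bowl_c, tin_a, tin_b, tin_c may be knocked a few centimetres aside while the robot is not near it.
It also fails if it takes over 210 s, if anything falls off the work surface, if the arm or the gripper's body presses on something with over 40 N, if the wrist force passes 120 N, or if a joint passes its speed limit or range.

## Working session

There is one attempt and no reset: what is moved stays moved. The work goes in short steps, Python scripts to look and compute and a tool call to move; the robot and the scene stay as the last step left them, time stands still between calls to the robot, and variables do not carry over. Pictures are saved under pics/ and viewed, at most 14 in all, crops included, and the job is handed in when it is done.

Besides the shell and the picture viewer there is one more tool, called after "Request:" as a command line: name --argument value ..., lists and objects as JSON in quotes. arm_command: Moves the arm, as the interface text tells. Its arguments: {"type":"object","properties":{"motion":{"type":"array"}},"required":["motion"]}

```bash
mkdir -p pics; ls; cat > h.py <<'E'
import numpy as np, cv2
from scipy.spatial.transform import Rotation as R
from rig import manip, optics
E
python3 - <<'E'
from h import *
for n in ["top","side","wrist"]:
    m=optics.camera_model(n); print(n,m)
    cv2.imwrite(f"pics/{n}0.png",optics.grab_frame(n)[:,:,::-1])
print(manip.state(), manip.tcp_to_tips)
E
```

```text
pics
top {'vertical_fov': 43.39891730622932, 'cx': 315.27611350823616, 'cy': 245.44630204664023, 'xyz': array([ 0.35903217, -0.00949094,  1.44805726]), 'rotation': array([ 0.10619792, -0.12229772, -1.54687395])}
side {'vertical_fov': 53.42131870204162, 'cx': 322.0574610436, 'cy': 238.21604181296797, 'xyz': array([ 0.47006975, -0.93383242,  0.58440769]), 'rotation': array([ 1.07378251, -0.0606242 , -0.08437781])}
wrist {'vertical_fov': 65.70646984690485, 'cx': 320.5747156716113, 'cy': 246.98837863895008, 'xyz': array([ 0.27664032, -0.61940058,  0.38382048]), 'rotation': array([-0.23423294,  0.17310568, -1.25943739])}
{'clock': 0.15, 'q': array([ 1.11849625,  0.42658337,  0.07384549,  1.60644143, -0.03404248,
        1.11080226, -0.06708194]), 'joint_velocities': array([-1.89300080e-03, -1.55961399e-03,  7.75877112e-04, -2.47464048e-03,
       -9.68723089e-05,  2.86650251e-04,  1.01859728e-03]), 'tau': array([ 6.75411313e-03, -9.36268544e+01,  3.67022529e+00, -4.54422104e+01,
       -4.88323637e-02,  1.78544124e-02,  2.83302154e-05]), 'tool_pos': array([ 0.20115699, -0.64400343,  0.22694768]), 'eef_rot': array([-3.10471808e+00, -4.73714030e-01,  3.98794206e-04]), 'contact_force': array([-0.09599515, -0.84119506, -0.53345162]), 'wrist_torque': array([-0.02629705, -0.02256964,  0.01847137]), 'grip_force': 0.0, 'grip_width': 1.0000911324089605} 0.022
```

View pics/top0.png

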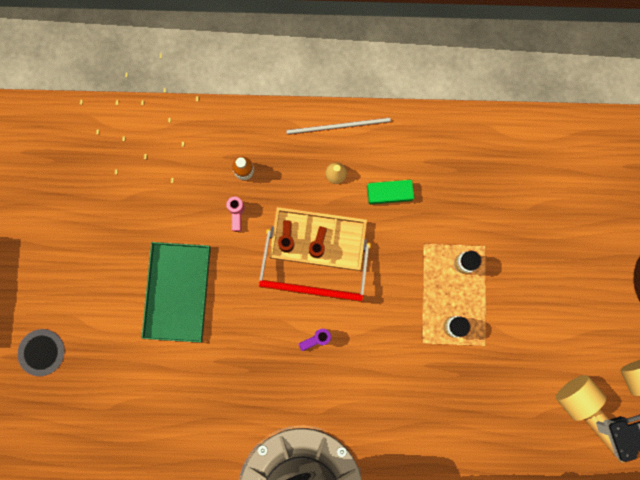

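View pics/side0.png

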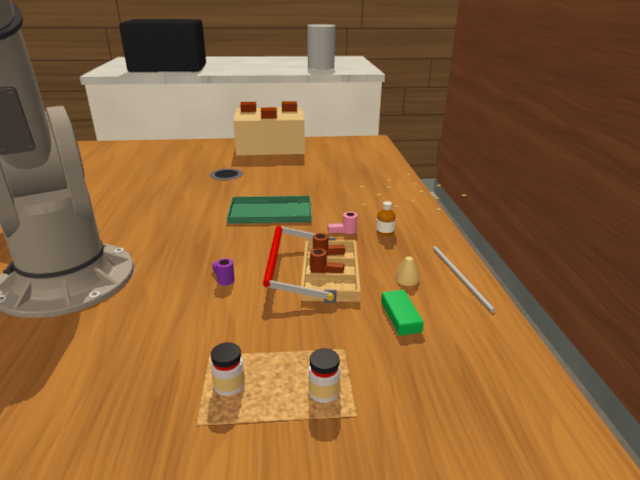

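The top view shows two red-brown bowls in the caddy at (286,241) and (317,246). Two tins stand on the mat at (469,261) and (459,327). The handle is folded, with its bar running from (262,284) to (361,297).

Things that could be taken for a bowl:
- Pink look-alike at (235,210): leave it alone.
- Purple look-alike at (318,340): leave it alone.
- Dark cup at (41,352): not a bowl.

I choose the two red-brown ones in the caddy and will check them in a close crop.

```bash
python3 - <<'E'
import cv2
a=cv2.imread("pics/top0.png")[195:360,225:495]; cv2.imwrite("pics/topc.png",cv2.resize(a,None,fx=2.96,fy=2.96,interpolation=cv2.INTER_CUBIC))
a=cv2.imread("pics/side0.png")[220:410,200:430]; cv2.imwrite("pics/sidec.png",cv2.resize(a,None,fx=3.1,fy=3.1,interpolation=cv2.INTER_CUBIC))
E
```

```text
(no output)
```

View pics/topc.png

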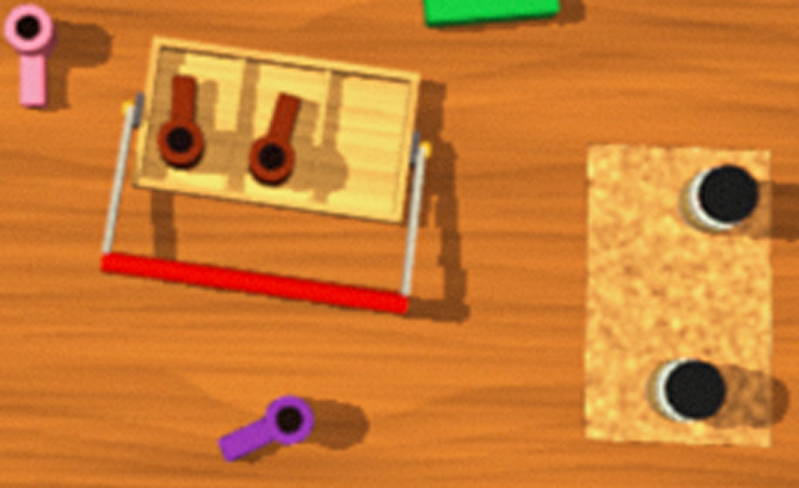

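View pics/sidec.png

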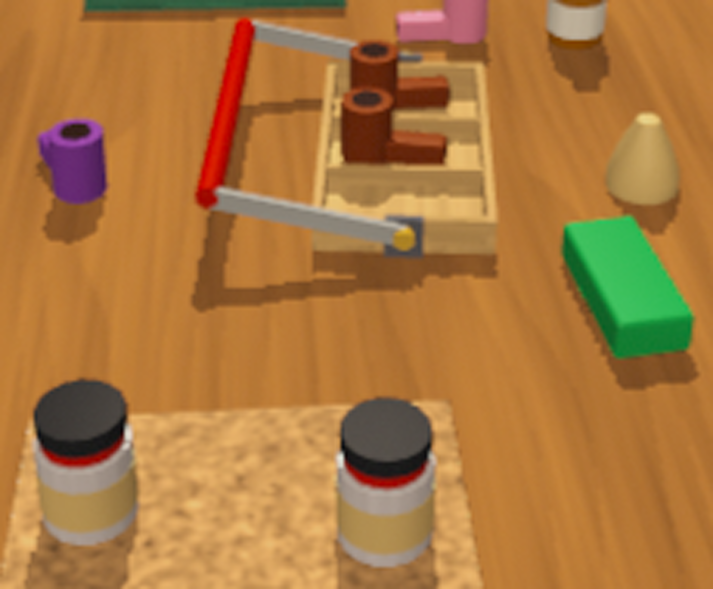

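The crops confirm two plain red-brown bowls in the +y compartment (181,139) and the middle one (271,156), with the -y compartment empty. Both tins have red necks showing, with lids at (727,193) and (694,389) in the top crop. Next I triangulate.

```bash
cat >> h.py <<'E'
from scipy.optimize import least_squares
def ray(m,uv,wrist=False):
    f=240/np.tan(np.radians(m["vertical_fov"]/2)); d=(np.array(uv,float)-[m["cx"],m["cy"]])/f
    if wrist:
        t=np.linalg.norm(d); s=np.sin(t)/t if t>1e-9 else 1; c=np.array([d[0]*s,-d[1]*s,-np.cos(t)])
    else: c=np.array([d[0],-d[1],-1.])
    v=R.from_rotvec(m["rotation"]).apply(c); return np.array(m["xyz"]),v/np.linalg.norm(v)
def tri(rays):
    A=sum(np.eye(3)-np.outer(v,v) for p,v in rays); b=sum((np.eye(3)-np.outer(v,v))@p for p,v in rays)
    X=np.linalg.solve(A,b); return X,max(np.linalg.norm(np.cross(X-p,v)) for p,v in rays)
def atz(r,z): p,v=r; return p+v*(z-p[2])/v[2]
E
python3 - <<'E'
from h import *
np.set_printoptions(precision=4,suppress=True)
T=optics.camera_model("top");S=optics.camera_model("side")
t=lambda x,y:ray(T,((x+.5)/2.96-.5+225,(y+.5)/2.96-.5+195))
s=lambda x,y:ray(S,((x+.5)/3.1-.5+200,(y+.5)/3.1-.5+220))
for n,a,b in [("bowl1",(181,139),(374,50)),("bowl2",(271,156),(368,98)),("tinA",(727,193),(386,427)),("tinB",(694,389),(82,411)),
 ("bar+",(103,262),(246,26)),("bar-",(407,303),(207,197)),("nl",(404,222),(315,232)),("nr",(420,74),(495,228)),("fr",(153,38),(486,66)),("fl",(134,186),(330,66))]:
    print(n,*tri([t(*a),s(*b)]))
print("caddy z=.026",[atz(t(*c),.026)[:2] for c in [(153,38),(420,74),(404,222),(134,186)]])
print("tray",[atz(ray(T,c),.02)[:2] for c in [(152,243),(210,245),(202,342),(143,340)]])
print("shank tips",[atz(t(*c),.026)[:2] for c in [(183,78),(290,96)]])
E
```

```text
bowl1 [0.5692 0.0471 0.0581] 0.0017260869879834
bowl2 [ 0.5577 -0.024   0.0576] 0.0013254952476710554
tinA [ 0.5339 -0.3789  0.0742] 0.001347590697299082
tinB [ 0.3825 -0.3516  0.0723] 0.0011170497070524435
bar+ [0.4726 0.1056 0.0524] 0.0005893683808258273
bar- [ 0.4442 -0.1328  0.0521] 0.0018986739441474612
nl [ 0.5123 -0.1325  0.0202] 0.0007853237581732469
nr [ 0.6315 -0.1439  0.0244] 0.0021545923983738485
fr [0.6586 0.0734 0.0255] 0.00020957377223505765
fl [0.5368 0.0851 0.0247] 0.0002436649732738067
caddy z=.026 [array([0.6583, 0.0734]), array([ 0.6334, -0.1439]), array([ 0.5125, -0.132 ]), array([0.5369, 0.085 ])]
tray [array([0.5664, 0.3677]), array([0.5646, 0.2294]), array([0.3356, 0.2376]), array([0.3375, 0.3751])]
shank tips [array([0.6258, 0.0481]), array([ 0.6129, -0.0388])]
```

```bash
cat >> h.py <<'E'
np.set_printoptions(precision=4,suppress=True)
C=np.array([.5853,-.0294]); YAW=-.114; RC=np.array([[np.cos(YAW),-np.sin(YAW)],[np.sin(YAW),np.cos(YAW)]])
def look(img=None,p=True):
    "dark blobs in top view -> world xy at mouth/lid height, and caddy-frame xy"
    T=optics.camera_model("top"); a=optics.grab_frame("top") if img is None else img
    n,l,st,c=cv2.connectedComponentsWithStats((a.max(2)<62).astype(np.uint8))
    for i in range(1,n):
        A=st[i,4]
        if A<12 or A>700 or not 100<c[i,0]<520 or not 120<c[i,1]<420: continue
        h=.075 if A>150 else .054
        w=atz(ray(T,c[i]),h)[:2]; print("px",c[i].round(1),"area",A,"world",w,"caddy",RC.T@(w-C))
def go(targets):
    "slides (mm, tool axes) and z-turn between successive [x,y,z,yaw] of the tool x axis, from the measured pose"
    s=manip.state(); p=np.array(s["tool_pos"]); M=R.from_rotvec(s["eef_rot"]).as_matrix()
    for t in targets:
        c,q=np.cos(t[3]),np.sin(t[3]); N=np.array([[c,q,0],[q,-c,0],[0,0,-1.]])
        print(t,"slide",(M.T@(np.array(t[:3])-p)*1000).round(1),"rot",R.from_matrix(M.T@N).as_rotvec().round(3)); p=np.array(t[:3]);M=N
E
python3 - <<'E'
from h import *
look(cv2.imread("pics/top0.png")[:,:,::-1])
Y=np.pi/2+YAW
go([[.38,-.3,.24,.9],[.5692,.0471,.16,Y]])
print(manip.state()["q"])
E
```

```text
px [234.  203.8] area 40 world [0.659  0.1716] caddy [0.0503 0.2081]
px [285.3 241.8] area 49 world [0.5711 0.0484] caddy [-0.0229  0.0757]
px [150.3 270.2] area 64 world [0.4978 0.359 ] caddy [-0.1312  0.3759]
px [316.4 247.5] area 51 world [ 0.5592 -0.0246] caddy [-0.0265  0.0018]
px [470.8 260.1] area 282 world [ 0.5346 -0.3799] caddy [-0.0105 -0.354 ]
px [145.5 317. ] area 49 world [0.39   0.3634] caddy [-0.2387  0.368 ]
px [459.6 326.3] area 289 world [ 0.3832 -0.3518] caddy [-0.1641 -0.3433]
px [322.3 336.4] area 54 world [ 0.3542 -0.042 ] caddy [-0.2282 -0.0388]
[0.38, -0.3, 0.24, 0.9] slide [ 273.3 -275.   -12.8] rot [-0.001 -0.    -0.597]
[0.5692, 0.0471, 0.16, 1.4567963267948965] slide [389.5 -67.6  80. ] rot [ 0.     0.    -0.557]
[ 1.1185  0.4266  0.0738  1.6064 -0.034   1.1108 -0.0671]
```

Request:
arm_command --motion '[{"slide": [273, -275, -13], "rot": [0, 0, -0.597], "grip": -1}, {"slide": [273, -275, -13], "rot": [0, 0, -0.597], "grip": -1}, {"slide": [273, -275, -13], "rot": [0, 0, -0.597], "grip": -1}, {"slide": [273, -275, -13], "rot": [0, 0, -0.597], "grip": -1}, {"slide": [273, -275, -13], "rot": [0, 0, -0.597], "grip": -1}, {"slide": [273, -275, -13], "rot": [0, 0, -0.597], "grip": -1}, {"slide": [273, -275, -13], "rot": [0, 0, -0.597], "grip": -1}, {"slide": [273, -275, -13], "rot": [0, 0, -0.597], "grip": -1}]'

```text
clock: 0.95
tool_pos: [0.3808, -0.2976, 0.2407]
eef_rot: [2.828, 1.368, 0.0]
contact_force: [0.8, -1.1, -0.1]
grip_width: 0.999
grip_force: 0.0
```

Request:
arm_command --motion '[{"slide": [390, -68, 40], "rot": [0, 0, -0.557], "grip": -1}, {"slide": [390, -68, 40], "rot": [0, 0, -0.557], "grip": -1}, {"slide": [390, -68, 40], "rot": [0, 0, -0.557], "grip": -1}, {"slide": [390, -68, 40], "rot": [0, 0, -0.557], "grip": -1}, {"slide": [390, -68, 40], "rot": [0, 0, -0.557], "grip": -0.3}, {"slide": [390, -68, 40], "rot": [0, 0, -0.557], "grip": -0.3}, {"slide": [390, -68, 40], "rot": [0, 0, -0.557], "grip": -0.3}, {"slide": [390, -68, 40], "rot": [0, 0, -0.557], "grip": -0.3}]'

```text
clock: 1.75
tool_pos: [0.5697, 0.0493, 0.2002]
eef_rot: [-2.345, -2.091, -0.0]
contact_force: [1.0, -1.1, -0.2]
grip_width: 0.695
grip_force: 0.0
```

Request:
arm_command --motion '[{"slide": [-1, 0, 50], "rot": [0, 0, 0], "grip": -0.3}, {"slide": [-1, 0, 100], "rot": [0, 0, 0], "grip": -0.3}, {"slide": [-1, 0, 135], "rot": [0, 0, 0], "grip": -0.3}, {"slide": [-1, 0, 148], "rot": [0, 0, 0], "grip": -0.3}, {"slide": [-1, 0, 148], "rot": [0, 0, 0], "grip": 1}, {"slide": [-1, 0, 148], "rot": [0, 0, 0], "grip": 1}, {"slide": [-1, 0, 148], "rot": [0, 0, 0], "grip": 1}, {"slide": [-1, 0, 148], "rot": [0, 0, 0], "grip": 1}]'

```text
clock: 2.55
tool_pos: [0.5701, 0.0464, 0.0543]
eef_rot: [2.344, 2.09, 0.003]
contact_force: [-1.4, -0.5, 10.4]
grip_width: 0.399
grip_force: 30.0
```

Request:
arm_command --motion '[{"slide": [0, 0, -40], "rot": [0, 0, 0], "grip": 1}, {"slide": [0, 0, -90], "rot": [0, 0, 0], "grip": 1}, {"slide": [40, -20, -110], "rot": [0, 0, 0], "grip": 1}, {"slide": [84, -40, -110], "rot": [0, 0, 0], "grip": 1}, {"slide": [128, -62, -110], "rot": [0, 0, 0], "grip": 1}, {"slide": [172, -84, -110], "rot": [0, 0, 0], "grip": 1}, {"slide": [216, -106, -110], "rot": [0, 0, 0], "grip": 1}, {"slide": [258, -128, -110], "rot": [0, 0, 0], "grip": 1}]'

```text
clock: 3.35
tool_pos: [0.4705, 0.3191, 0.1638]
eef_rot: [2.344, 2.09, 0.003]
contact_force: [-0.3, 0.1, 0.2]
grip_width: 0.4
grip_force: 30.0
```

Request:
arm_command --motion '[{"slide": [12, -4, 0], "rot": [0, 0, 0], "grip": 1}, {"slide": [12, -4, 20], "rot": [0, 0, 0], "grip": 1}, {"slide": [12, -4, 50], "rot": [0, 0, 0], "grip": 1}, {"slide": [12, -4, 80], "rot": [0, 0, 0], "grip": 1}, {"slide": [12, -4, 95], "rot": [0, 0, 0], "grip": 1}, {"slide": [12, -4, 100], "rot": [0, 0, 0], "grip": 1}, {"slide": [12, -4, 103], "rot": [0, 0, 0], "grip": 1}, {"slide": [12, -4, 103], "rot": [0, 0, 0], "grip": 1}]'

```text
clock: 4.15
tool_pos: [0.4691, 0.3299, 0.0604]
eef_rot: [2.345, 2.091, 0.002]
contact_force: [-0.6, 0.5, 0.2]
grip_width: 0.396
grip_force: 30.0
```

```bash
python3 - <<'E'
from h import *
s=manip.state(); print(s["tool_pos"],s["contact_force"],s["grip_width"])
cv2.imwrite("pics/s1.png",optics.grab_frame("side")[150:330,150:420,::-1].repeat(2,0).repeat(2,1)); look()
E
```

```text
[0.4691 0.3299 0.0604] [-0.6038  0.4807  0.2321] 0.3958973541091325
px [233.9 203.8] area 38 world [0.6591 0.1718] caddy [0.0504 0.2083]
px [154.6 242.7] area 393 world [0.5593 0.3472] caddy [-0.0687  0.3712]
px [316.5 247.5] area 52 world [ 0.5592 -0.0247] caddy [-0.0264  0.0017]
px [470.7 260.2] area 278 world [ 0.5345 -0.3798] caddy [-0.0106 -0.3539]
px [170.1 261.9] area 16 world [0.518  0.3142] caddy [-0.1059  0.3337]
px [459.3 326.3] area 294 world [ 0.3831 -0.3512] caddy [-0.1643 -0.3427]
px [233.2 331.4] area 28 world [0.3615 0.1616] caddy [-0.2441  0.1643]
px [322.2 336.5] area 53 world [ 0.3541 -0.0418] caddy [-0.2282 -0.0387]
```

View pics/s1.png

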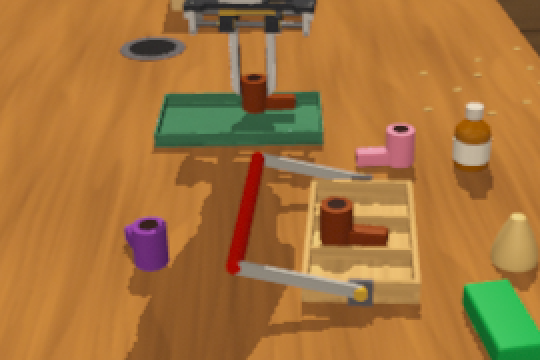

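The bowl hangs upright at (254,92) over the tray at this crop's scale. The second bowl is unmoved at (337,222). I lower, release and fetch the second.

Request:
arm_command --motion '[{"slide": [0, 0, 4], "rot": [0, 0, 0], "grip": 1}, {"slide": [0, 0, 7], "rot": [0, 0, 0], "grip": 1}, {"slide": [0, 0, 7], "rot": [0, 0, 0], "grip": -0.3}, {"slide": [0, 0, 7], "rot": [0, 0, 0], "grip": -0.3}, {"slide": [0, 0, 7], "rot": [0, 0, 0], "grip": -0.3}, {"slide": [0, 0, -30], "rot": [0, 0, 0], "grip": -0.3}, {"slide": [0, 0, -75], "rot": [0, 0, 0], "grip": -0.3}, {"slide": [0, 0, -110], "rot": [0, 0, 0], "grip": -0.3}]'

```text
clock: 5.05
tool_pos: [0.4685, 0.33, 0.1717]
eef_rot: [-2.344, -2.092, -0.001]
contact_force: [1.0, 0.3, 0.0]
grip_width: 0.65
grip_force: 0.0
```

Request:
arm_command --motion '[{"slide": [-43, 16, 0], "rot": [0, 0, 0], "grip": -0.3}, {"slide": [-86, 32, 0], "rot": [0, 0, 0], "grip": -0.3}, {"slide": [-129, 48, 0], "rot": [0, 0, 0], "grip": -0.3}, {"slide": [-172, 64, 0], "rot": [0, 0, 0], "grip": -0.3}, {"slide": [-215, 81, 0], "rot": [0, 0, 0], "grip": -0.3}, {"slide": [-258, 98, 0], "rot": [0, 0, 0], "grip": -0.3}, {"slide": [-300, 115, 0], "rot": [0, 0, 0], "grip": -0.3}, {"slide": [-342, 130, 0], "rot": [0, 0, 0], "grip": -0.3}]'

```text
clock: 5.85
tool_pos: [0.5592, -0.0269, 0.1698]
eef_rot: [2.344, 2.091, 0.001]
contact_force: [1.1, 0.8, -0.6]
grip_width: 0.651
grip_force: 0.0
```

```bash
python3 - <<'E'
from h import *
go([[.5585,-.0245,.056,np.pi/2+YAW]]); look()
E
```

```text
[0.5585, -0.0245, 0.056, 1.4567963267948965] slide [  2.3  -1.  113.8] rot [ 0.001  0.    -0.   ]
px [234.  203.9] area 39 world [0.6589 0.1718] caddy [0.0502 0.2082]
px [149.4 279.8] area 62 world [0.4756 0.3598] caddy [-0.1533  0.3741]
px [470.6 260.1] area 291 world [ 0.5346 -0.3794] caddy [-0.0105 -0.3535]
px [171.  279.1] area 78 world [0.4782 0.3099] caddy [-0.145  0.325]
px [300.4 267.1] area 32 world [0.5125 0.0118] caddy [-0.077   0.0327]
px [161.8 281.2] area 50 world [0.4728 0.331 ] caddy [-0.1528  0.3453]
px [145.3 319.3] area 19 world [0.3848 0.3635] caddy [-0.2439  0.3676]
px [459.5 326.3] area 289 world [ 0.3832 -0.3516] caddy [-0.1641 -0.3431]
```

Request:
arm_command --motion '[{"slide": [2, -1, 40], "rot": [0, 0, 0], "grip": -0.3}, {"slide": [2, -1, 80], "rot": [0, 0, 0], "grip": -0.3}, {"slide": [2, -1, 105], "rot": [0, 0, 0], "grip": -0.3}, {"slide": [2, -1, 114], "rot": [0, 0, 0], "grip": -0.3}, {"slide": [2, -1, 114], "rot": [0, 0, 0], "grip": 1}, {"slide": [2, -1, 114], "rot": [0, 0, 0], "grip": 1}, {"slide": [2, -1, 114], "rot": [0, 0, 0], "grip": 1}, {"slide": [2, -1, 114], "rot": [0, 0, 0], "grip": 1}]'

```text
clock: 6.7
tool_pos: [0.5589, -0.0228, 0.0569]
eef_rot: [2.343, 2.09, 0.002]
contact_force: [-0.5, 0.1, 8.0]
grip_width: 0.397
grip_force: 30.0
```

Request:
arm_command --motion '[{"slide": [0, 0, -40], "rot": [0, 0, 0], "grip": 1}, {"slide": [0, 0, -90], "rot": [0, 0, 0], "grip": 1}, {"slide": [36, -25, -110], "rot": [0, 0, 0], "grip": 1}, {"slide": [74, -52, -110], "rot": [0, 0, 0], "grip": 1}, {"slide": [112, -78, -110], "rot": [0, 0, 0], "grip": 1}, {"slide": [150, -105, -110], "rot": [0, 0, 0], "grip": 1}, {"slide": [188, -132, -110], "rot": [0, 0, 0], "grip": 1}, {"slide": [226, -158, -110], "rot": [0, 0, 0], "grip": 1}]'

```text
clock: 7.5
tool_pos: [0.4258, 0.221, 0.1664]
eef_rot: [2.344, 2.09, 0.002]
contact_force: [1.8, -0.6, -0.6]
grip_width: 0.395
grip_force: 30.0
```

Request:
arm_command --motion '[{"slide": [38, -27, 0], "rot": [0, 0, 0], "grip": 1}, {"slide": [47, -33, 10], "rot": [0, 0, 0], "grip": 1}, {"slide": [47, -33, 50], "rot": [0, 0, 0], "grip": 1}, {"slide": [47, -33, 90], "rot": [0, 0, 0], "grip": 1}, {"slide": [47, -33, 100], "rot": [0, 0, 0], "grip": 1}, {"slide": [47, -33, 105], "rot": [0, 0, 0], "grip": 1}, {"slide": [47, -33, 109], "rot": [0, 0, 0], "grip": 1}, {"slide": [47, -33, 109], "rot": [0, 0, 0], "grip": 1}]'

```text
clock: 8.3
tool_pos: [0.4, 0.2704, 0.0575]
eef_rot: [2.345, 2.09, 0.002]
contact_force: [-0.7, 0.1, 0.6]
grip_width: 0.4
grip_force: 30.0
```

Request:
arm_command --motion '[{"slide": [0, 0, 2], "rot": [0, 0, 0], "grip": 1}, {"slide": [0, 0, 2], "rot": [0, 0, 0], "grip": -0.3}, {"slide": [0, 0, 2], "rot": [0, 0, 0], "grip": -0.3}, {"slide": [0, 0, 2], "rot": [0, 0, 0], "grip": -0.3}, {"slide": [0, 0, 2], "rot": [0, 0, 0], "grip": -0.3}, {"slide": [0, 0, -35], "rot": [0, 0, 0], "grip": -0.3}, {"slide": [0, 0, -75], "rot": [0, 0, 0], "grip": -0.3}, {"slide": [0, 0, -113], "rot": [0, 0, 0], "grip": -0.3}]'

```text
clock: 9.1
tool_pos: [0.3989, 0.2702, 0.1709]
eef_rot: [-2.343, -2.091, 0.001]
contact_force: [0.6, -0.3, -0.1]
grip_width: 0.649
grip_force: 0.0
```

Request:
arm_command --motion '[{"slide": [-39, 22, 0], "rot": [0, 0, 0], "grip": -0.3}, {"slide": [-78, 44, 0], "rot": [0, 0, 0], "grip": -0.3}, {"slide": [-117, 66, 0], "rot": [0, 0, 0], "grip": -0.3}, {"slide": [-156, 88, 0], "rot": [0, 0, 0], "grip": 1}, {"slide": [-195, 110, 0], "rot": [0, 0, 0], "grip": 1}, {"slide": [-234, 131, 0], "rot": [0, 0, 0], "grip": 1}, {"slide": [-274, 152, 0], "rot": [0, 0, 0], "grip": 1}, {"slide": [-319, 159, 0], "rot": [0, 0, 0], "grip": 1}]'

```text
clock: 9.9
tool_pos: [0.5223, -0.0664, 0.1696]
eef_rot: [2.344, 2.092, 0.002]
contact_force: [0.8, 0.3, 0.6]
grip_width: 0.26
grip_force: 0.0
```

Request:
arm_command --motion '[{"slide": [-45, 7, 0], "rot": [0, 0, 0], "grip": 1}, {"slide": [-90, 14, 0], "rot": [0, 0, 0], "grip": 1}, {"slide": [-135, 21, 0], "rot": [0, 0, 0], "grip": 1}, {"slide": [-180, 28, 0], "rot": [0, 0, 0], "grip": 1}, {"slide": [-220, 34, 0], "rot": [0, 0, 0], "grip": 1}, {"slide": [-260, 40, 0], "rot": [0, 0, 0], "grip": 1}, {"slide": [-290, 45, 0], "rot": [0, 0, 0], "grip": 1}, {"slide": [-311, 48, 0], "rot": [0, 0, 0], "grip": 1}]'

```text
clock: 10.7
tool_pos: [0.5327, -0.3817, 0.1692]
eef_rot: [-2.346, -2.089, 0.0]
contact_force: [0.4, 0.2, -0.6]
grip_width: 0.002
grip_force: 0.0
```

```bash
python3 - <<'E'
from h import *
look(); Y=np.pi/2+YAW
go([[.5342,-.3792,.105,Y]])
cv2.imwrite("pics/t1.png",optics.grab_frame("side")[130:430,130:430,::-1].repeat(2,0).repeat(2,1))
E
```

```text
px [234.  203.9] area 39 world [0.6589 0.1718] caddy [0.0502 0.2082]
px [484.6 246.2] area 179 world [ 0.5678 -0.4124] caddy [ 0.0262 -0.3825]
px [151.8 255.1] area 24 world [0.5331 0.3575] caddy [-0.0959  0.3785]
px [470.2 260.4] area 260 world [ 0.5341 -0.3785] caddy [-0.0112 -0.3527]
px [170.8 279.8] area 80 world [0.4766 0.3103] caddy [-0.1466  0.3251]
px [492.3 278.5] area 439 world [ 0.4932 -0.4286] caddy [-0.0461 -0.4071]
px [148.4 288.5] area 51 world [0.4553 0.3607] caddy [-0.1735  0.3728]
px [161.8 281.3] area 51 world [0.4726 0.3309] caddy [-0.1529  0.3452]
px [197.8 308.7] area 60 world [0.4113 0.245 ] caddy [-0.204   0.2528]
px [187.5 311.6] area 52 world [0.4042 0.2682] caddy [-0.2137  0.2751]
px [145.4 318.4] area 20 world [0.3869 0.3633] caddy [-0.2418  0.3676]
px [459.5 326.3] area 291 world [ 0.3832 -0.3516] caddy [-0.1641 -0.3431]
px [322.2 336.4] area 52 world [ 0.3543 -0.0419] caddy [-0.2281 -0.0387]
[0.5342, -0.3792, 0.105, 1.4567963267948965] slide [ 5.6  1.3 64. ] rot [-0.     0.001 -0.004]
```

View pics/t1.png

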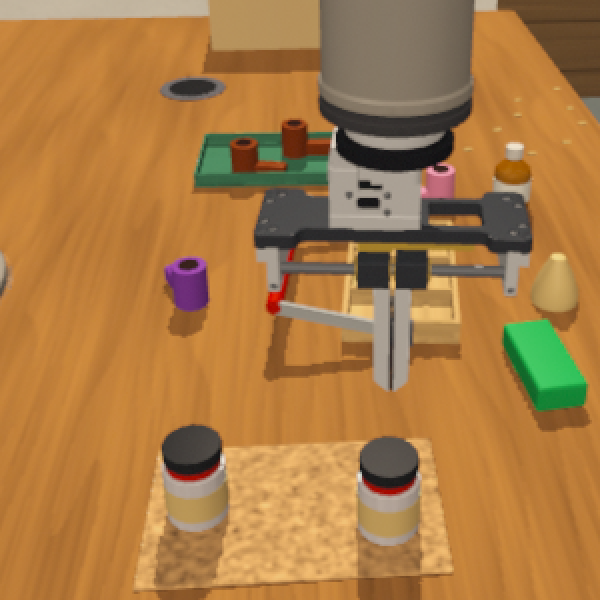

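Both bowls stand in the tray at (243,153) and (294,138). The closed fingers are above tin A at (389,470), and both necks are still red. I press.

Request:
arm_command --motion '[{"slide": [5, 1, 40], "rot": [0, 0, 0], "grip": 1}, {"slide": [5, 1, 66], "rot": [0, 0, 0], "grip": 1}, {"slide": [5, 1, 71], "rot": [0, 0, 0], "grip": 1}, {"slide": [5, 1, 74], "rot": [0, 0, 0], "grip": 1}, {"slide": [5, 1, 77], "rot": [0, 0, 0], "grip": 1}, {"slide": [5, 1, 80], "rot": [0, 0, 0], "grip": 1}, {"slide": [5, 1, 82], "rot": [0, 0, 0], "grip": 1}, {"slide": [5, 1, 82], "rot": [0, 0, 0], "grip": 1}]'

```text
clock: 11.6
tool_pos: [0.5357, -0.3744, 0.0891]
eef_rot: [2.343, 2.09, 0.001]
contact_force: [0.5, 1.4, 2.1]
grip_width: 0.004
grip_force: 1.1
```

Request:
arm_command --motion '[{"slide": [0, 0, 1], "rot": [0, 0, 0], "grip": 1}, {"slide": [0, 0, 2], "rot": [0, 0, 0], "grip": 1}, {"slide": [0, 0, 3], "rot": [0, 0, 0], "grip": 1}, {"slide": [0, 0, 4], "rot": [0, 0, 0], "grip": 1}, {"slide": [0, 0, 4], "rot": [0, 0, 0], "grip": 1}, {"slide": [0, 0, 5], "rot": [0, 0, 0], "grip": 1}, {"slide": [0, 0, 5], "rot": [0, 0, 0], "grip": 1}, {"slide": [0, 0, 5], "rot": [0, 0, 0], "grip": 1}]'

```text
clock: 12.4
tool_pos: [0.5368, -0.3745, 0.087]
eef_rot: [2.341, 2.089, 0.002]
contact_force: [-10.4, 10.2, 44.6]
grip_width: 0.003
grip_force: 22.4
```

Request:
arm_command --motion '[{"slide": [0, 0, -20], "rot": [0, 0, 0], "grip": 1}, {"slide": [0, 0, -60], "rot": [0, 0, 0], "grip": 1}, {"slide": [2, -40, -60], "rot": [0, 0, 0], "grip": 1}, {"slide": [3, -80, -60], "rot": [0, 0, 0], "grip": 1}, {"slide": [4, -120, -60], "rot": [0, 0, 0], "grip": 1}, {"slide": [5, -155, -60], "rot": [0, 0, 0], "grip": 1}, {"slide": [5, -155, -60], "rot": [0, 0, 0], "grip": 1}, {"slide": [5, -155, -60], "rot": [0, 0, 0], "grip": 1}]'

```text
clock: 13.2
tool_pos: [0.3815, -0.3526, 0.1437]
eef_rot: [2.344, 2.088, -0.0]
contact_force: [1.3, 0.6, 0.7]
grip_width: 0.006
grip_force: 0.0
```

```bash
python3 - <<'E'
from h import *
look(); Y=np.pi/2+YAW
go([[.3832,-.3516,.097,Y]])
E
```

```text
px [234.  203.8] area 40 world [0.659  0.1716] caddy [0.0503 0.2081]
px [152.5 249.5] area 13 world [0.5463 0.3568] caddy [-0.0826  0.3792]
px [469.9 260.5] area 274 world [ 0.5337 -0.3779] caddy [-0.0116 -0.3521]
px [170.9 279.4] area 82 world [0.4776 0.3101] caddy [-0.1457  0.325 ]
px [147.1 302. ] area 82 world [0.4244 0.3619] caddy [-0.2044  0.3705]
px [161.8 281.3] area 51 world [0.4726 0.3309] caddy [-0.1529  0.3452]
px [197.8 308.6] area 59 world [0.4117 0.2448] caddy [-0.2036  0.2527]
px [187.5 311.6] area 52 world [0.4042 0.2682] caddy [-0.2137  0.2751]
px [461.7 324.9] area 360 world [ 0.3864 -0.3566] caddy [-0.1604 -0.3477]
px [322.2 336.3] area 51 world [ 0.3545 -0.0419] caddy [-0.2279 -0.0386]
px [470.6 359.3] area 216 world [ 0.3101 -0.3755] caddy [-0.2341 -0.3752]
[0.3832, -0.3516, 0.097, 1.4567963267948965] slide [ 0.9  0.8 46.5] rot [ 0.002  0.001 -0.   ]
```

Request:
arm_command --motion '[{"slide": [1, 1, 30], "rot": [0, 0, 0], "grip": 1}, {"slide": [1, 1, 46], "rot": [0, 0, 0], "grip": 1}, {"slide": [1, 1, 50], "rot": [0, 0, 0], "grip": 1}, {"slide": [1, 1, 53], "rot": [0, 0, 0], "grip": 1}, {"slide": [1, 1, 56], "rot": [0, 0, 0], "grip": 1}, {"slide": [1, 1, 58], "rot": [0, 0, 0], "grip": 1}, {"slide": [1, 1, 60], "rot": [0, 0, 0], "grip": 1}, {"slide": [1, 1, 61], "rot": [0, 0, 0], "grip": 1}]'

```text
clock: 14.05
tool_pos: [0.3855, -0.3519, 0.0863]
eef_rot: [2.34, 2.089, 0.0]
contact_force: [-19.4, 18.2, 95.1]
grip_width: 0.004
grip_force: 48.2
```

Request:
arm_command --motion '[{"slide": [0, 0, -20], "rot": [0, 0, 0], "grip": 1}, {"slide": [0, 0, -60], "rot": [0, 0, 0], "grip": 1}, {"slide": [0, 0, -60], "rot": [0, 0, 0], "grip": -0.7}, {"slide": [0, 0, -60], "rot": [0, 0, 0], "grip": -0.7}, {"slide": [0, 0, -60], "rot": [0, 0, 0], "grip": -0.7}, {"slide": [0, 0, -60], "rot": [0, 0, 0], "grip": -0.7}, {"slide": [0, 0, -60], "rot": [0, 0, 0], "grip": -0.7}, {"slide": [0, 0, -60], "rot": [0, 0, 0], "grip": -0.7}]'

```text
clock: 14.85
tool_pos: [0.3824, -0.3508, 0.141]
eef_rot: [-2.344, -2.091, -0.0]
contact_force: [0.6, -0.1, 0.5]
grip_width: 0.48
grip_force: 0.0
```

```bash
python3 - <<'E'
from h import *
go([[.3835,-.3516,.046,np.pi/2+YAW]])
cv2.imwrite("pics/t2.png",optics.grab_frame("side")[200:430,150:430,::-1].repeat(2,0).repeat(2,1)); s=manip.state(); print(s["grip_width"])
E
```

```text
[0.3835, -0.3516, 0.046, 1.4567963267948965] slide [-0.7  1.3 95. ] rot [-0.001 -0.001  0.   ]
0.5217766492570733
```

View pics/t2.png

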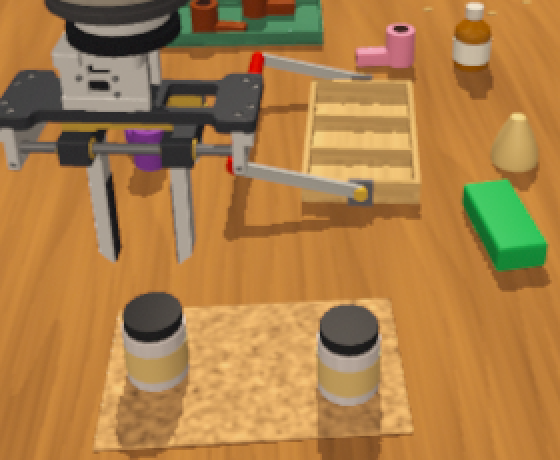

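Both lids at (153,313) and (349,328) are home, with no red showing. The caddy is empty, so I grasp tin B.

Request:
arm_command --motion '[{"slide": [-1, 1, 20], "rot": [0, 0, 0], "grip": -0.7}, {"slide": [-1, 1, 30], "rot": [0, 0, 0], "grip": -0.7}, {"slide": [-1, 1, 30], "rot": [0, 0, 0], "grip": -0.7}, {"slide": [-1, 1, 30], "rot": [0, 0, 0], "grip": -0.7}, {"slide": [-1, 1, 50], "rot": [0, 0, 0], "grip": -0.7}, {"slide": [-1, 1, 75], "rot": [0, 0, 0], "grip": -0.7}, {"slide": [-1, 1, 95], "rot": [0, 0, 0], "grip": -0.7}, {"slide": [-1, 1, 95], "rot": [0, 0, 0], "grip": -0.7}]'

```text
clock: 15.7
tool_pos: [0.3826, -0.3514, 0.0451]
eef_rot: [-2.342, -2.09, 0.0]
contact_force: [0.0, -0.1, 0.6]
grip_width: 0.851
grip_force: 0.0
```

Request:
arm_command --motion '[{"slide": [0, 0, 0], "rot": [0, 0, 0], "grip": 1}, {"slide": [0, 0, 0], "rot": [0, 0, 0], "grip": 1}, {"slide": [0, 0, 0], "rot": [0, 0, 0], "grip": 1}, {"slide": [0, 0, 0], "rot": [0, 0, 0], "grip": 1}, {"slide": [0, 0, 0], "rot": [0, 0, 0], "grip": 1}, {"slide": [0, 0, 0], "rot": [0, 0, 0], "grip": 1}, {"slide": [0, 0, -20], "rot": [0, 0, 0], "grip": 1}, {"slide": [0, 0, -60], "rot": [0, 0, 0], "grip": 1}]'

```text
clock: 16.5
tool_pos: [0.3821, -0.3509, 0.1052]
eef_rot: [-2.341, -2.088, 0.0]
contact_force: [0.4, -0.7, -1.5]
grip_width: 0.526
grip_force: 30.0
```

Request:
arm_command --motion '[{"slide": [20, 10, -40], "rot": [0, 0, 0], "grip": 1}, {"slide": [60, 29, -50], "rot": [0, 0, 0], "grip": 1}, {"slide": [102, 49, -50], "rot": [0, 0, 0], "grip": 1}, {"slide": [144, 69, -50], "rot": [0, 0, 0], "grip": 1}, {"slide": [186, 90, -50], "rot": [0, 0, 0], "grip": 1}, {"slide": [228, 110, -50], "rot": [0, 0, 0], "grip": 1}, {"slide": [270, 130, -50], "rot": [0, 0, 0], "grip": 1}, {"slide": [312, 150, -50], "rot": [0, 0, 0], "grip": 1}]'

```text
clock: 17.3
tool_pos: [0.5686, -0.0576, 0.1567]
eef_rot: [2.344, 2.091, 0.0]
contact_force: [0.8, -0.4, -1.7]
grip_width: 0.529
grip_force: 30.0
```

Request:
arm_command --motion '[{"slide": [30, 15, 0], "rot": [0, 0, 0], "grip": 1}, {"slide": [30, 15, 20], "rot": [0, 0, 0], "grip": 1}, {"slide": [30, 15, 40], "rot": [0, 0, 0], "grip": 1}, {"slide": [30, 15, 50], "rot": [0, 0, 0], "grip": 1}, {"slide": [30, 15, 50], "rot": [0, 0, 0], "grip": 1}, {"slide": [30, 15, 50], "rot": [0, 0, 0], "grip": 1}, {"slide": [30, 15, 50], "rot": [0, 0, 0], "grip": 1}, {"slide": [30, 15, 50], "rot": [0, 0, 0], "grip": 1}]'

```text
clock: 18.1
tool_pos: [0.5867, -0.0313, 0.1074]
eef_rot: [2.344, 2.09, 0.001]
contact_force: [0.7, 0.4, -1.4]
grip_width: 0.525
grip_force: 30.0
```

```bash
python3 - <<'E'
from h import *
s=manip.state(); print(s["tool_pos"],s["contact_force"],s["grip_width"]); go([[.5853,-.0294,.05,np.pi/2+YAW]]); look()
cv2.imwrite("pics/t3.png",cv2.resize(optics.grab_frame("side")[210:320,250:390,::-1],None,fx=5,fy=5))
E
```

```text
[ 0.5867 -0.0313  0.1074] [ 0.723   0.3503 -1.3924] 0.5253639375231204
[0.5853, -0.0294, 0.05, 1.4567963267948965] slide [ 1.7 -1.7 57.4] rot [ 0.001 -0.    -0.   ]
px [291.5 203. ] area 13 world [0.664  0.0364] caddy [0.0707 0.0744]
px [233.9 203.8] area 38 world [0.6591 0.1718] caddy [0.0504 0.2083]
px [306.1 256.3] area 91 world [ 0.538  -0.0009] caddy [-0.0502  0.0229]
px [469.8 260.5] area 283 world [ 0.5338 -0.3776] caddy [-0.0116 -0.3518]
px [170.9 279.4] area 77 world [0.4776 0.3102] caddy [-0.1456  0.3251]
px [148.8 285. ] area 27 world [0.4636 0.3604] caddy [-0.1653  0.3734]
px [161.8 281.3] area 51 world [0.4726 0.3309] caddy [-0.1529  0.3452]
px [198.  308.1] area 54 world [0.4127 0.2446] caddy [-0.2026  0.2526]
px [146.8 304.2] area 12 world [0.4192 0.3623] caddy [-0.2096  0.3703]
px [187.6 311.7] area 49 world [0.4041 0.268 ] caddy [-0.2138  0.2749]
px [145.5 317.5] area 15 world [0.3889 0.3634] caddy [-0.2399  0.3679]
px [322.2 336.3] area 51 world [ 0.3545 -0.0419] caddy [-0.2279 -0.0386]
px [367.3 405.2] area 31 world [ 0.2032 -0.1461] caddy [-0.3664 -0.1595]
```

View pics/t3.png

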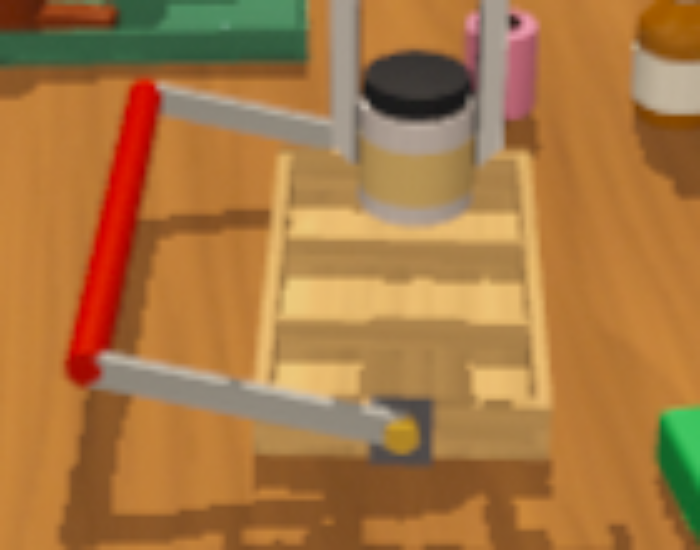

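Tin B is held upright at (414,135) over the middle compartment. I lower it and release.

Request:
arm_command --motion '[{"slide": [2, -2, 30], "rot": [0, 0, 0], "grip": 1}, {"slide": [2, -2, 50], "rot": [0, 0, 0], "grip": 1}, {"slide": [2, -2, 54], "rot": [0, 0, 0], "grip": 1}, {"slide": [2, -2, 57], "rot": [0, 0, 0], "grip": 1}, {"slide": [2, -2, 58], "rot": [0, 0, 0], "grip": 1}, {"slide": [2, -2, 58], "rot": [0, 0, 0], "grip": -0.4}, {"slide": [2, -2, 58], "rot": [0, 0, 0], "grip": -0.4}, {"slide": [2, -2, 58], "rot": [0, 0, 0], "grip": -0.4}]'

```text
clock: 19.0
tool_pos: [0.5851, -0.029, 0.0493]
eef_rot: [2.344, 2.09, 0.002]
contact_force: [-0.5, 0.3, -0.3]
grip_width: 0.696
grip_force: 0.0
```

Request:
arm_command --motion '[{"slide": [0, 0, 0], "rot": [0, 0, 0], "grip": -0.4}, {"slide": [0, 0, -30], "rot": [0, 0, 0], "grip": -0.4}, {"slide": [0, 0, -70], "rot": [0, 0, 0], "grip": -0.4}, {"slide": [0, 0, -110], "rot": [0, 0, 0], "grip": -0.7}, {"slide": [-45, 6, -110], "rot": [0, 0, 0], "grip": -0.7}, {"slide": [-90, 12, -110], "rot": [0, 0, 0], "grip": -0.7}, {"slide": [-135, 18, -110], "rot": [0, 0, 0], "grip": -0.7}, {"slide": [-180, 24, -110], "rot": [0, 0, 0], "grip": -0.7}]'

```text
clock: 19.8
tool_pos: [0.5878, -0.2123, 0.1589]
eef_rot: [2.344, 2.091, 0.0]
contact_force: [0.2, 0.4, -0.2]
grip_width: 0.852
grip_force: 0.0
```

```bash
python3 - <<'E'
from h import *
look(); go([[.5335,-.3775,.16,np.pi/2+YAW]])
E
```

```text
px [402.7 189.6] area 246 world [ 0.6972 -0.2232] caddy [ 0.1332 -0.1798]
px [234.  203.9] area 39 world [0.6589 0.1718] caddy [0.0502 0.2082]
px [319.3 235. ] area 263 world [ 0.5856 -0.0305] caddy [ 0.0004 -0.0011]
px [400.2 250.1] area 296 world [ 0.5543 -0.2174] caddy [-0.0094 -0.1903]
px [151.4 259. ] area 15 world [0.5239 0.3579] caddy [-0.105   0.3778]
px [170.9 279.6] area 78 world [0.4771 0.3101] caddy [-0.1461  0.325 ]
px [149.5 278. ] area 22 world [0.4797 0.3596] caddy [-0.1492  0.3744]
px [161.8 281.3] area 51 world [0.4726 0.3309] caddy [-0.1529  0.3452]
px [147.4 299.2] area 23 world [0.4308 0.3616] caddy [-0.198   0.3709]
px [197.8 308.6] area 57 world [0.4117 0.2449] caddy [-0.2037  0.2527]
px [187.5 311.6] area 51 world [0.4044 0.2681] caddy [-0.2136  0.275 ]
px [145.  322.1] area 28 world [0.3784 0.3639] caddy [-0.2503  0.3672]
px [322.2 336.3] area 51 world [ 0.3545 -0.0419] caddy [-0.2279 -0.0386]
[0.5335, -0.3775, 0.16, 1.4567963267948965] slide [-161.4  -33.8   -1. ] rot [ 0.     0.004 -0.008]
```

```bash
python3 - <<'E'
from h import *
a=optics.grab_frame("top")[130:370,250:550]; b=optics.grab_frame("side")[180:420,180:480]
cv2.imwrite("pics/t4.png",cv2.resize(np.hstack([a,b])[:,:,::-1],None,fx=1.33,fy=1.33))
E
```

```text
(no output)
```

View pics/t4.png

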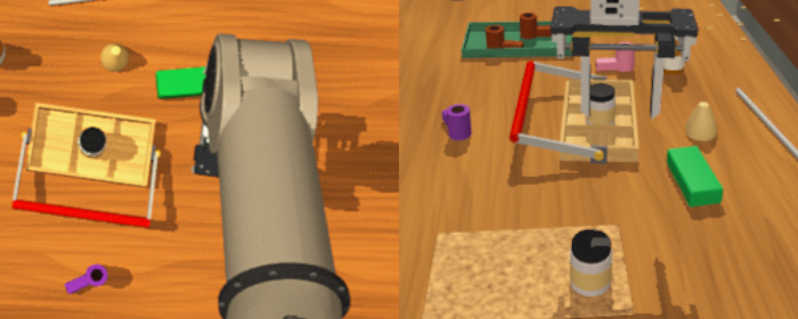

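The arm only hides tin A from the top camera. The side view shows it still at (591,262) in this crop, unmoved and with its lid home. Tin B stands in the middle compartment at (602,95), and I move on to tin A.

Request:
arm_command --motion '[{"slide": [-40, -8, 0], "rot": [0, 0, 0], "grip": -0.7}, {"slide": [-80, -16, 0], "rot": [0, 0, 0], "grip": -0.7}, {"slide": [-120, -25, 0], "rot": [0, 0, 0], "grip": -0.7}, {"slide": [-160, -34, 0], "rot": [0, 0, 0], "grip": -0.7}, {"slide": [-160, -34, 10], "rot": [0, 0, 0], "grip": -0.7}, {"slide": [-160, -34, 20], "rot": [0, 0, 0], "grip": -0.7}, {"slide": [-160, -34, 20], "rot": [0, 0, 0], "grip": -0.7}, {"slide": [-160, -34, 20], "rot": [0, 0, 0], "grip": -0.7}]'

```text
clock: 20.75
tool_pos: [0.5367, -0.3636, 0.1384]
eef_rot: [-2.341, -2.094, -0.001]
contact_force: [-0.3, -0.4, 0.2]
grip_width: 0.852
grip_force: 0.0
```

```bash
python3 - <<'E'
from h import *
look(); go([[.5337,-.3778,.046,np.pi/2+YAW]])
E
```

```text
px [234.  203.8] area 40 world [0.659  0.1716] caddy [0.0503 0.2081]
px [319.4 234.9] area 262 world [ 0.5856 -0.0305] caddy [ 0.0005 -0.0011]
px [475.3 240.1] area 20 world [ 0.5849 -0.397 ] caddy [ 0.0414 -0.3653]
px [151.8 255.7] area 26 world [0.5317 0.3575] caddy [-0.0973  0.3783]
px [173.9 266.5] area 82 world [0.5075 0.305 ] caddy [-0.1153  0.3234]
px [475.6 274. ] area 629 world [ 0.5028 -0.3905] caddy [-0.0409 -0.3681]
px [165.2 267.1] area 49 world [0.5058 0.3248] caddy [-0.1193  0.3429]
px [149.5 278.1] area 17 world [0.4795 0.3596] caddy [-0.1493  0.3744]
px [147.1 301.7] area 36 world [0.425 0.362] caddy [-0.2038  0.3706]
px [197.9 308.5] area 58 world [0.4118 0.2447] caddy [-0.2036  0.2526]
px [187.5 311.6] area 52 world [0.4042 0.2682] caddy [-0.2137  0.2751]
px [144.2 330.8] area 12 world [0.3587 0.3646] caddy [-0.27    0.3656]
px [322.2 336.4] area 52 world [ 0.3543 -0.0419] caddy [-0.2281 -0.0387]
[0.5337, -0.3778, 0.046, 1.4567963267948965] slide [-14.1  -1.5  92.7] rot [ 0.    -0.     0.002]
```

Request:
arm_command --motion '[{"slide": [-14, -1, 0], "rot": [0, 0, 0], "grip": -0.7}, {"slide": [-14, -1, 20], "rot": [0, 0, 0], "grip": -0.7}, {"slide": [-14, -1, 55], "rot": [0, 0, 0], "grip": -0.7}, {"slide": [-14, -1, 80], "rot": [0, 0, 0], "grip": -0.7}, {"slide": [-14, -1, 93], "rot": [0, 0, 0], "grip": -0.7}, {"slide": [-14, -1, 93], "rot": [0, 0, 0], "grip": 0}, {"slide": [-14, -1, 93], "rot": [0, 0, 0], "grip": 1}, {"slide": [-14, -1, 93], "rot": [0, 0, 0], "grip": 1}]'

```text
clock: 21.6
tool_pos: [0.5341, -0.3799, 0.047]
eef_rot: [2.343, 2.09, 0.001]
contact_force: [1.1, -0.6, -0.7]
grip_width: 0.634
grip_force: 0.0
```

Request:
arm_command --motion '[{"slide": [0, 0, 0], "rot": [0, 0, 0], "grip": 1}, {"slide": [0, 0, 0], "rot": [0, 0, 0], "grip": 1}, {"slide": [0, 0, 0], "rot": [0, 0, 0], "grip": 1}, {"slide": [0, 0, 0], "rot": [0, 0, 0], "grip": 1}, {"slide": [0, 0, -20], "rot": [0, 0, 0], "grip": 1}, {"slide": [0, 0, -60], "rot": [0, 0, 0], "grip": 1}, {"slide": [0, 0, -100], "rot": [0, 0, 0], "grip": 1}, {"slide": [0, 0, -100], "rot": [0, 0, 0], "grip": 1}]'

```text
clock: 22.4
tool_pos: [0.5358, -0.3807, 0.1515]
eef_rot: [2.339, 2.086, 0.003]
contact_force: [0.2, 0.1, -1.1]
grip_width: 0.52
grip_force: 30.0
```

```bash
python3 - <<'E'
from h import *
go([[.5773,-.0989,.146,np.pi/2+YAW]])
E
```

```text
[0.5773, -0.0989, 0.146, 1.4567963267948965] slide [284.7   9.1   4.5] rot [ 0.007  0.004 -0.   ]
```

Request:
arm_command --motion '[{"slide": [45, 1, 0], "rot": [0, 0, 0], "grip": 1}, {"slide": [90, 3, 0], "rot": [0, 0, 0], "grip": 1}, {"slide": [135, 5, 0], "rot": [0, 0, 0], "grip": 1}, {"slide": [180, 7, 0], "rot": [0, 0, 0], "grip": 1}, {"slide": [225, 9, 0], "rot": [0, 0, 0], "grip": 1}, {"slide": [260, 10, 0], "rot": [0, 0, 0], "grip": 1}, {"slide": [284, 10, 0], "rot": [0, 0, 0], "grip": 1}, {"slide": [284, 10, 0], "rot": [0, 0, 0], "grip": 1}]'

```text
clock: 23.2
tool_pos: [0.5759, -0.0941, 0.1456]
eef_rot: [-2.339, -2.097, -0.002]
contact_force: [0.1, -0.1, -1.3]
grip_width: 0.526
grip_force: 30.0
```

Request:
arm_command --motion '[{"slide": [0, 0, 0], "rot": [0, 0, 0], "grip": 1}, {"slide": [0, 0, 20], "rot": [0, 0, 0], "grip": 1}, {"slide": [0, 0, 45], "rot": [0, 0, 0], "grip": 1}, {"slide": [0, 0, 45], "rot": [0, 0, 0], "grip": 1}, {"slide": [0, 0, 45], "rot": [0, 0, 0], "grip": 1}, {"slide": [0, 0, 45], "rot": [0, 0, 0], "grip": 1}, {"slide": [0, 0, 45], "rot": [0, 0, 0], "grip": 1}, {"slide": [0, 0, 45], "rot": [0, 0, 0], "grip": 1}]'

```text
clock: 24.0
tool_pos: [0.5759, -0.0985, 0.1013]
eef_rot: [2.344, 2.09, 0.001]
contact_force: [-0.1, -0.2, -1.7]
grip_width: 0.528
grip_force: 30.0
```

```bash
python3 - <<'E'
from h import *
go([[.5773,-.0989,.0515,np.pi/2+YAW]]); s=manip.state(); print(s["tool_pos"],s["grip_width"])
E
```

```text
[0.5773, -0.0989, 0.0515, 1.4567963267948965] slide [-0.2  1.3 49.8] rot [ 0.001  0.    -0.   ]
[ 0.5759 -0.0985  0.1013] 0.5277080723776366
```

Request:
arm_command --motion '[{"slide": [0, 1, 25], "rot": [0, 0, 0], "grip": 1}, {"slide": [0, 1, 43], "rot": [0, 0, 0], "grip": 1}, {"slide": [0, 1, 48], "rot": [0, 0, 0], "grip": 1}, {"slide": [0, 1, 51], "rot": [0, 0, 0], "grip": 1}, {"slide": [0, 1, 51], "rot": [0, 0, 0], "grip": 1}, {"slide": [0, 1, 51], "rot": [0, 0, 0], "grip": -0.4}, {"slide": [0, 1, 51], "rot": [0, 0, 0], "grip": -0.4}, {"slide": [0, 1, 51], "rot": [0, 0, 0], "grip": -0.4}]'

```text
clock: 24.8
tool_pos: [0.5769, -0.0985, 0.05]
eef_rot: [2.344, 2.091, 0.001]
contact_force: [-0.7, 0.5, 0.3]
grip_width: 0.695
grip_force: 0.0
```

Request:
arm_command --motion '[{"slide": [0, 0, 0], "rot": [0, 0, 0], "grip": -0.4}, {"slide": [0, 0, -30], "rot": [0, 0, 0], "grip": -0.4}, {"slide": [0, 0, -70], "rot": [0, 0, 0], "grip": -0.4}, {"slide": [0, 0, -110], "rot": [0, 0, 0], "grip": -0.4}, {"slide": [20, -40, -110], "rot": [0, 0, 0], "grip": -0.4}, {"slide": [40, -80, -110], "rot": [0, 0, 0], "grip": -0.1}, {"slide": [60, -105, -110], "rot": [0, 0, 0], "grip": -0.1}, {"slide": [70, -128, -110], "rot": [0, 0, 0], "grip": -0.1}]'

```text
clock: 25.6
tool_pos: [0.4561, -0.0129, 0.1598]
eef_rot: [2.343, 2.092, 0.0]
contact_force: [-0.1, 0.7, -0.6]
grip_width: 0.55
grip_force: 0.0
```

```bash
python3 - <<'E'
from h import *
go([[.4581,-.0148,.06,np.pi/2+YAW]]); look(); s=manip.state(); print(s["tool_pos"],s["grip_width"])
cv2.imwrite("pics/t5.png",cv2.resize(np.hstack([optics.grab_frame("top")[190:360,130:390],optics.grab_frame("side")[170:340,190:450]])[:,:,::-1],None,fx=1.5,fy=1.5))
E
```

```text
[0.4581, -0.0148, 0.06, 1.4567963267948965] slide [-1.6  2.1 99.8] rot [0.001 0.    0.001]
px [234.  203.8] area 40 world [0.659  0.1716] caddy [0.0503 0.2081]
px [317.8 230.9] area 115 world [ 0.5987 -0.027 ] caddy [0.0131 0.0039]
px [350.  238.4] area 238 world [ 0.5791 -0.1014] caddy [ 0.002  -0.0722]
px [173.9 266. ] area 80 world [0.5087 0.305 ] caddy [-0.1142  0.3235]
px [151.5 258.1] area 21 world [0.5261 0.3579] caddy [-0.1029  0.378 ]
px [165.2 266.9] area 48 world [0.5062 0.325 ] caddy [-0.1189  0.3431]
px [149.4 279.8] area 21 world [0.4755 0.3597] caddy [-0.1534  0.3741]
px [147.3 299.8] area 21 world [0.4295 0.3616] caddy [-0.1993  0.3708]
px [197.9 308.4] area 58 world [0.412  0.2447] caddy [-0.2033  0.2526]
px [187.5 311.6] area 51 world [0.4044 0.2681] caddy [-0.2136  0.275 ]
px [145.  322.7] area 30 world [0.377  0.3638] caddy [-0.2516  0.3669]
[ 0.4533 -0.0117  0.1595] 0.5503229356799072
```

View pics/t5.png

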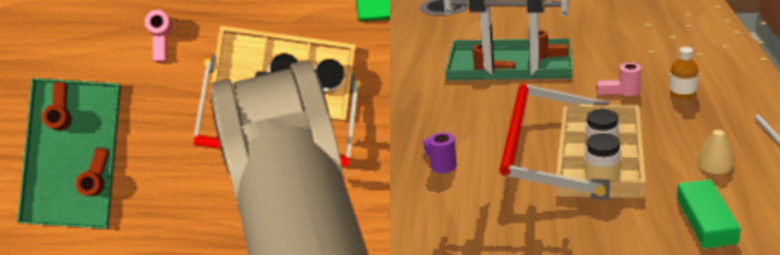

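Both bowls are in the tray at (56,116) and (90,182) in the left half. The top view partly hides tin B, but both tins stand upright in the side view at (602,130) and (602,155). Next is the handle.

Request:
arm_command --motion '[{"slide": [0, 0, 0], "rot": [0, 0, 0], "grip": -0.1}, {"slide": [0, 0, 35], "rot": [0, 0, 0], "grip": -0.1}, {"slide": [0, 0, 75], "rot": [0, 0, 0], "grip": -0.1}, {"slide": [0, 0, 100], "rot": [0, 0, 0], "grip": -0.1}, {"slide": [0, 0, 113], "rot": [0, 0, 0], "grip": -0.1}, {"slide": [0, 0, 113], "rot": [0, 0, 0], "grip": -0.1}, {"slide": [0, 0, 113], "rot": [0, 0, 0], "grip": 0.2}, {"slide": [0, 0, 113], "rot": [0, 0, 0], "grip": 0.3}]'

```text
clock: 26.55
tool_pos: [0.4584, -0.0144, 0.0477]
eef_rot: [2.344, 2.09, 0.002]
contact_force: [-0.2, -0.2, -0.1]
grip_width: 0.416
grip_force: 0.0
```

Request:
arm_command --motion '[{"slide": [0, 0, 0], "rot": [0, 0, 0], "grip": 0.5}, {"slide": [0, 0, 0], "rot": [0, 0, 0], "grip": 0.7}, {"slide": [0, 0, 0], "rot": [0, 0, 0], "grip": 1}, {"slide": [0, 0, 0], "rot": [0, 0, 0], "grip": 1}, {"slide": [0, 0, 0], "rot": [0, 0, 0], "grip": 1}, {"slide": [0, 0, 0], "rot": [0, 0, 0], "grip": 1}, {"slide": [0, 0, 0], "rot": [0, 0, 0], "grip": 1}, {"slide": [0, 0, 0], "rot": [0, 0, 0], "grip": 1}]'

```text
clock: 27.35
tool_pos: [0.4561, -0.0144, 0.0464]
eef_rot: [-2.344, -2.09, 0.003]
contact_force: [-5.3, 0.2, 1.3]
grip_width: 0.184
grip_force: 30.0
```

Request:
arm_command --motion '[{"slide": [0, 1, -6], "rot": [0, 0, 0], "grip": 1}, {"slide": [0, 3, -13], "rot": [0, 0, 0], "grip": 1}, {"slide": [0, 5, -19], "rot": [0, 0, 0], "grip": 1}, {"slide": [0, 7, -25], "rot": [0, 0, 0], "grip": 1}, {"slide": [0, 13, -37], "rot": [0, 0, 0], "grip": 1}, {"slide": [0, 19, -48], "rot": [0, 0, 0], "grip": 1}, {"slide": [0, 27, -58], "rot": [0, 0, 0], "grip": 1}, {"slide": [0, 35, -68], "rot": [0, 0, 0], "grip": 1}]'

```text
clock: 28.15
tool_pos: [0.4903, -0.0184, 0.1151]
eef_rot: [-2.343, -2.09, 0.005]
contact_force: [-8.9, 0.7, 1.3]
grip_width: 0.182
grip_force: 30.0
```

Request:
arm_command --motion '[{"slide": [0, 10, -9], "rot": [0, 0, 0], "grip": 1}, {"slide": [0, 20, -17], "rot": [0, 0, 0], "grip": 1}, {"slide": [0, 31, -23], "rot": [0, 0, 0], "grip": 1}, {"slide": [0, 43, -29], "rot": [0, 0, 0], "grip": 1}, {"slide": [0, 55, -33], "rot": [0, 0, 0], "grip": 1}, {"slide": [0, 68, -36], "rot": [0, 0, 0], "grip": 1}, {"slide": [0, 81, -38], "rot": [0, 0, 0], "grip": 1}, {"slide": [0, 93, -39], "rot": [0, 0, 0], "grip": 1}]'

```text
clock: 28.95
tool_pos: [0.5849, -0.0296, 0.1547]
eef_rot: [2.345, 2.09, -0.001]
contact_force: [-5.6, -2.0, 2.2]
grip_width: 0.182
grip_force: 30.0
```

Request:
arm_command --motion '[{"slide": [0, 6, 0], "rot": [0, 0, 0], "grip": 1}, {"slide": [0, 12, 1], "rot": [0, 0, 0], "grip": 1}, {"slide": [0, 17, 2], "rot": [0, 0, 0], "grip": 1}, {"slide": [0, 21, 2], "rot": [0, 0, 0], "grip": 1}, {"slide": [0, 23, 2], "rot": [0, 0, 0], "grip": 1}, {"slide": [0, 25, 2], "rot": [0, 0, 0], "grip": 1}, {"slide": [0, 25, 2], "rot": [0, 0, 0], "grip": 1}, {"slide": [0, 25, 2], "rot": [0, 0, 0], "grip": 1}]'

```text
clock: 29.75
tool_pos: [0.6046, -0.0318, 0.152]
eef_rot: [-2.341, -2.088, 0.012]
contact_force: [-37.5, -0.6, 31.0]
grip_width: 0.181
grip_force: 30.0
```

Request:
arm_command --motion '[{"slide": [0, -3, -2], "rot": [0, 0, 0], "grip": 1}, {"slide": [0, -3, -2], "rot": [0, 0, 0], "grip": 0.3}, {"slide": [0, -3, -2], "rot": [0, 0, 0], "grip": 0.3}, {"slide": [0, -3, -2], "rot": [0, 0, 0], "grip": 0.3}, {"slide": [0, -1, -2], "rot": [0, 0, 0], "grip": 0.3}, {"slide": [0, 2, -2], "rot": [0, 0, 0], "grip": 0.3}, {"slide": [0, 4, -2], "rot": [0, 0, 0], "grip": 0.3}, {"slide": [0, 4, -2], "rot": [0, 0, 0], "grip": 0.3}]'

```text
clock: 30.55
tool_pos: [0.612, -0.0319, 0.1533]
eef_rot: [-2.342, -2.09, 0.004]
contact_force: [-12.4, 0.6, 9.3]
grip_width: 0.347
grip_force: 6.3
```

Request:
arm_command --motion '[{"slide": [0, 1, 0], "rot": [0, 0, 0], "grip": 0.3}, {"slide": [0, 2, 0], "rot": [0, 0, 0], "grip": 0.3}, {"slide": [0, 2, 0], "rot": [0, 0, 0], "grip": 0.3}, {"slide": [0, 2, 0], "rot": [0, 0, 0], "grip": 0.3}, {"slide": [0, 2, 0], "rot": [0, 0, 0], "grip": 0.3}, {"slide": [0, 2, 0], "rot": [0, 0, 0], "grip": 0.3}, {"slide": [0, 2, 0], "rot": [0, 0, 0], "grip": 0.3}, {"slide": [0, 2, 0], "rot": [0, 0, 0], "grip": 0.3}]'

```text
clock: 31.35
tool_pos: [0.6123, -0.032, 0.1532]
eef_rot: [-2.341, -2.089, 0.008]
contact_force: [-23.1, 2.5, 16.5]
grip_width: 0.355
grip_force: 11.8
```

The end stop is reached: the force rose to 23 N with almost no motion. I back off, lift straight up, clear away and inspect.

Request:
arm_command --motion '[{"slide": [0, -7, 0], "rot": [0, 0, 0], "grip": 0.2}, {"slide": [0, -7, 0], "rot": [0, 0, 0], "grip": 0}, {"slide": [0, -7, 0], "rot": [0, 0, 0], "grip": 0}, {"slide": [0, -7, -20], "rot": [0, 0, 0], "grip": 0}, {"slide": [0, -7, -60], "rot": [0, 0, 0], "grip": 0}, {"slide": [0, -7, -100], "rot": [0, 0, 0], "grip": 0}, {"slide": [-40, -7, -110], "rot": [0, 0, 0], "grip": 0}, {"slide": [-85, -7, -110], "rot": [0, 0, 0], "grip": 0}]'

```text
clock: 32.15
tool_pos: [0.6003, -0.1156, 0.2663]
eef_rot: [2.338, 2.093, 0.005]
contact_force: [1.2, -0.9, -0.5]
grip_width: 0.501
grip_force: 0.0
```

Request:
arm_command --motion '[{"slide": [-45, 0, 0], "rot": [0, 0, 0], "grip": 0}, {"slide": [-90, 0, 0], "rot": [0, 0, 0], "grip": 0}, {"slide": [-135, 0, 0], "rot": [0, 0, 0], "grip": 0}, {"slide": [-180, 0, 0], "rot": [0, 0, 0], "grip": 0}, {"slide": [-225, 0, 0], "rot": [0, 0, 0], "grip": 0}, {"slide": [-265, 0, 0], "rot": [0, 0, 0], "grip": 0}, {"slide": [-280, 0, 0], "rot": [0, 0, 0], "grip": 0}, {"slide": [-280, 0, 0], "rot": [0, 0, 0], "grip": 0}]'

```text
clock: 32.95
tool_pos: [0.566, -0.3972, 0.2628]
eef_rot: [-2.348, -2.087, 0.001]
contact_force: [0.0, 1.2, -0.8]
grip_width: 0.496
grip_force: 0.0
```

```bash
python3 - <<'E'
from h import *
s=manip.state(); print(s["tool_pos"],s["clock"])
a=optics.grab_frame("top"); look(a)
cv2.imwrite("pics/f1.png",cv2.resize(a[150:360,120:400,::-1],None,fx=2.8,fy=2.8,interpolation=cv2.INTER_CUBIC))
b=optics.grab_frame("side")[120:340,190:440]; cv2.imwrite("pics/f2.png",cv2.resize(b[:,:,::-1],None,fx=2.7,fy=2.7,interpolation=cv2.INTER_CUBIC))
E
```

```text
[ 0.566  -0.3972  0.2628] 32.95
px [234.  203.9] area 39 world [0.6589 0.1718] caddy [0.0502 0.2082]
px [503.4 220.2] area 12 world [ 0.634  -0.4644] caddy [ 0.0979 -0.4267]
px [319.4 234.9] area 266 world [ 0.5856 -0.0307] caddy [ 0.0005 -0.0012]
px [349.3 238.6] area 266 world [ 0.5787 -0.0997] caddy [ 0.0014 -0.0706]
px [514.1 252.7] area 636 world [ 0.5541 -0.4805] caddy [ 0.0203 -0.4517]
px [151.8 255.1] area 24 world [0.5331 0.3575] caddy [-0.0959  0.3785]
px [173.8 266.1] area 83 world [0.5086 0.3052] caddy [-0.1143  0.3237]
px [165.2 266.9] area 51 world [0.5062 0.3249] caddy [-0.1189  0.343 ]
px [149.4 278.4] area 25 world [0.4788 0.3597] caddy [-0.15    0.3745]
px [145.9 313.1] area 55 world [0.399 0.363] caddy [-0.2297  0.3687]
px [197.8 308.8] area 59 world [0.4112 0.245 ] caddy [-0.2042  0.2528]
px [187.5 311.6] area 51 world [0.4044 0.2681] caddy [-0.2136  0.275 ]
px [322.2 336.4] area 52 world [ 0.3543 -0.0419] caddy [-0.2281 -0.0387]
```

View pics/f1.png

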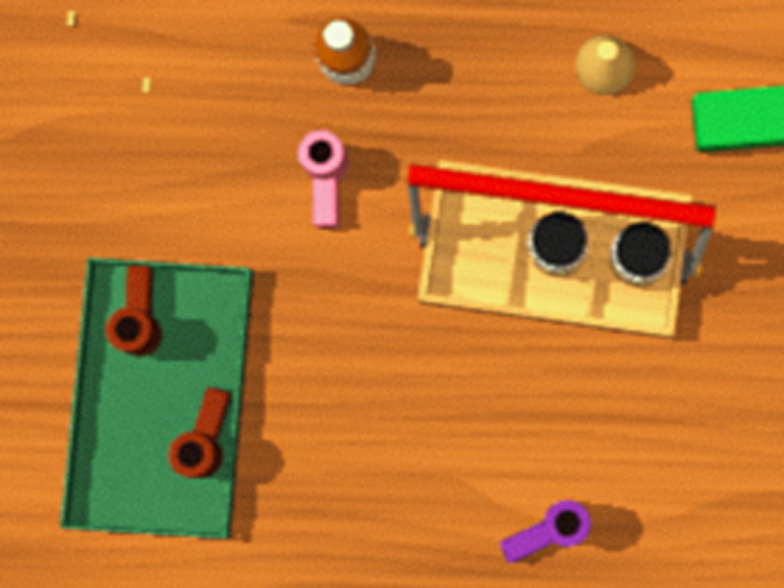

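View pics/f2.png

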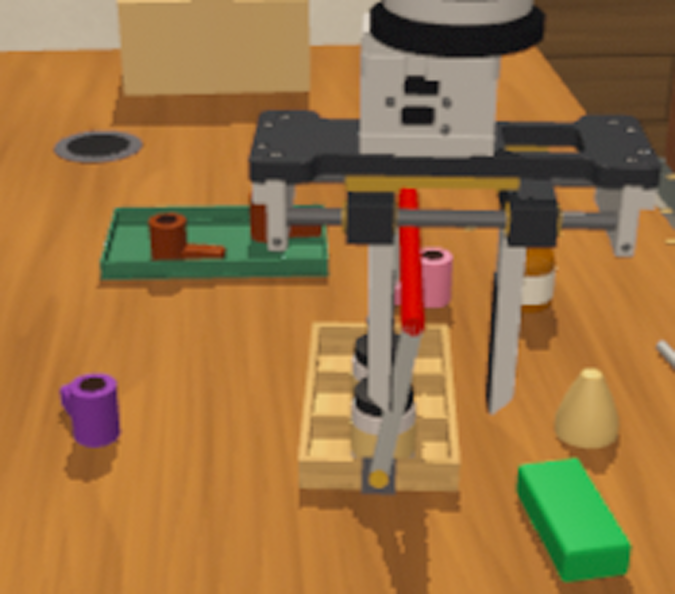

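The top view shows both bowls in the tray at (130,330) and (193,455). Both tins are in the caddy at (558,240) and (641,249), and the bystanders are undisturbed. The bar, from (410,174) to (713,215), is past upright, so I check its angle numerically.

```bash
python3 - <<'E'
from h import *
T=optics.camera_model("top"); f=lambda x,y:((x+.5)/2.8-.5+120,(y+.5)/2.8-.5+150)
for e in [(410,174),(713,215),(561.5,194.5)]: print((RC.T@(atz(ray(T,f(*e)),.150)[:2]-C)))
S=optics.camera_model("side"); g=lambda x,y:((x+.5)/2.7-.5+190,(y+.5)/2.7-.5+120)
print(tri([ray(T,f(713,215)),ray(S,g(413,325))]))
E
```

```text
[0.0231 0.1211]
[ 0.023 -0.118]
[0.023  0.0015]
(array([ 0.5924, -0.1489,  0.1523]), np.float64(0.001841153363812561))
```

```bash
python3 -c "
from rig import manip; print(manip.sign_off())"
```

```text
the job is handed in; nothing more can be done
None
```

The job is handed in at about 33 s on the clock: both bowls are in the green tray, both tins stand upright in the caddy with their lids pressed home, the handle is at its end stop, and the oil bottle, felt cone and wax bar were left alone; the result of the judging was not shown.

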